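# Lay out the soldering place round the brick

### The job

Lay out the soldering place round the firebrick, seen from the robot and square to the brick: stand the spirit lamp off the middle of the brick's left end and set the carton squarely off the middle of its right end, then put the small white tray centred on top of the carton; lay the long black tweezers along the brick's near long side, parallel to it and centred, and lay the plain silver-grey metal napkin ring flat on the middle of the brick's top. Leave a gap of 3 cm between the brick and each of the lamp, the carton and the tweezers. Keep the lamp upright all the time, and leave the lighter and the sharpening stone where they are.

Things in the scene. Friction and masses are not known exactly. Their poses are not given: they have to be found in the camera images.
- brick: Scorched brown brick, 119 (x) by 230 (y) by 40 mm high, fixed, turned less than 12 degrees. Origin: centre of underside; x away from the robot, y to its left. Left end at y = +115 mm, right end -115, near side x = -59. Cabinet behind it (open drawer to world x 0.62, y -0.11 to 0.09), pendant lamp left rear (x 0.78, y 0.33, above z 0.24): swing across with the arm drawn in.
- lamp: Glass spirit lamp with violet content and a brass burner, loose, 60 mm across and 73 mm high, round. Origin: centre of its underside; z up. Glass body 60 mm wide at about 25 mm height, narrowing to the burner's collar, 29 mm across between 46 and 64 mm height: take it by the collar or round the body. About 0.11 kg. Its place: centre at brick x = 0, y = +175 mm.
- carton: Plain pale closed carton, loose, 70 mm (x) by 66 mm (y) by 35 mm high. Origin: centre of its underside; z up. About 40 g. Its place: centre at brick x = 0, y = -179 mm, its sides parallel to the brick's (either pair of sides may face the brick).
- tray: Small white open tray, loose, 46 mm (x) by 62 mm (y) by 12 mm high, walls 2 mm; the outside fits between the fingers across x. Origin: centre of its underside; z up. About 18 g. Its place: centred on the carton's top, any way round.
- tweezers: Long blackened soldering tweezers, loose, rigid (the legs do not spring), lying flat, 194 mm long along y, 24 mm wide (x) at the middle, 9 mm high. Origin: centre of the underside, close to the centre of mass; z up. About 60 g. Their place: centre at brick x = -101 mm, y = 0, parallel to the brick's y, tips to either end.
- ring: Plain silver-grey metal napkin ring (a short round band, open through), loose, lying flat with its hole upright, 50 mm across outside, wall 3 mm, 16 mm high. Origin: centre of its underside; z up. About 60 g; take it across the outside. Its place: flat on the middle of the brick's top (underside at z = 40 mm).
- lighter: Red gas lighter, 16 by 77 (y) by 23 mm, loose, a bystander to be left alone. Origin: centre of its underside.
- oil_stone: Small dark grey sharpening stone, 28 by 46 (y) by 14 mm, loose, a bystander to be left alone. Origin: centre of its underside.
Not all that is in view belongs to the job. What is shaped like the lamp but green is not meant.

How it is judged:
At the end, for the whole second after the job is handed in: Lamp, carton, tweezers at rest on the bench 30 mm from the brick's left end, right end, near side, centred, all within 16 mm (tweezers along 20); carton square to 0.2 rad, tweezers to 0.15; tray level on the carton, centred to 13 mm; ring flat on the brick's middle to 16 mm. All released (y of lamp in the frame of brick between 0.158 and 0.192 m and x of lamp in the frame of brick between -0.017 and 0.017 m and height (world z) of lamp between -0.005 and 0.006 m and angle between each of lamp, carton, tray's own z axis and vertical below 0.1 rad and y of carton in the frame of brick between -0.197 and -0.161 m and x of carton in the frame of brick between -0.017 and 0.017 m and height (world z) of carton between -0.005 and 0.006 m and (angle between the x axis of carton and the x axis of brick, either way round below 0.2 rad or angle between the x axis of carton and the y axis of brick, either way round below 0.2 rad) and horizontal distance between tray and carton below 0.013 m and z of tray in the frame of carton between 0.03 and 0.041 m and x of tweezers in the frame of brick between -0.1175 and -0.0855 m and y of tweezers in the frame of brick between -0.02 and 0.02 m and height (world z) of tweezers between -0.005 and 0.006 m and angle between the y axis of tweezers and the y axis of brick, either way round below 0.15 rad and angle between each of tweezers, ring's own z axis and vertical below 0.15 rad and x of ring in the frame of brick between -0.016 and 0.016 m and y of ring in the frame of brick between -0.016 and 0.016 m and z of ring in the frame of brick between 0.034 and 0.046 m and linear speed of each of lamp, carton, tray, tweezers, ring below 0.02 m/s and contact force between the fingers and lamp below 0.1 N and contact force between the fingers and carton below 0.1 N and contact force between the fingers and tray below 0.1 N and contact force between the fingers and tweezers below 0.1 N and contact force between the fingers and ring below 0.1 N); the robot touches nothing.
It fails at once if the lamp is tipped more than 0.5 rad (angle between lamp's own z axis and vertical above 0.5 rad).
It fails at once if the lighter or the sharpening stone is moved by more than 15 mm (distance of any of lighter, oil_stone from where it was at the start of the episode above 0.015 m).
It also fails if it takes over 144 s, if anything falls off the work surface, if the arm or the gripper's body presses on something with over 40 N, if the wrist force passes 120 N, or if a joint passes its speed limit or range.

### The arm

A 6-joint arm with a two-finger parallel gripper is mounted at the origin on a cart in front of the work surface, level with it; the furniture and walls round the work are solid. World frame = base frame: x ahead of the robot, y to its left, z up, the work surface at z = 0. Lengths are in m, angles in rad, forces in N, time in s.
With the tool pointing down it reaches from about 0.325 to 0.85 m from the base axis. Payload 4.4 kg.
Tool frame: the origin (TCP) lies at the very end of the fingers, on their centre line; the grasp point (between the pads) lies 19 mm behind it; z points along the fingers, y is the line along which they close (so a half turn about z gives the same grasp; the last joint's range is limited). The gripper opens to 94 mm and grips with 3 to 60 N. Pads are 16 mm wide; open, the fingers measure 119 mm over their backs; the gripper's body (75 mm by 177 mm) begins 78 mm behind the grasp point.
Start: joints at [0.994, 0.207, 1.542, -0, 1.393, -0.15], TCP at [0.238, 0.523, 0.205] pointing down, gripper open.
Joint ranges: [-2.73, 2.73], [-0.86, 2.22], [0.23, 2.46], [-1.11, 4.25], [0.08, 2.63], [-2.82, 2.82]. Speed limits (rad/s): [2.79, 2.79, 3.14, 3.14, 3.14, 3.14].

### API

Orientations are given as a unit quaternion [x, y, z, w].
In Python, from bench import r, optics gives the robot as it stands.
- The arm moves only by the tool carry_out, never from a script. Its argument "moves" is text: rows parted by semicolons, each of 5 numbers parted by spaces: the shift along the tool's x, y, z in units of 40 mm (1.0 is 40 mm), then the turn about the tool's z in units of 5 degrees (1.0 is 5 degrees), then the closure, from -1 (fully open) to 1 (shut). In form: tx ty tz yaw jaw; .... A call has 1 to 20 rows; each row shifts and turns the commanded pose from where the row before left it, along the tool's axes as they then stand; what a row does not reach is not made up. A row lasts 1/8 s, in which the tool goes at most 62.5 mm and 10.7 degrees, less where a joint would pass 70% of its speed; a pose out of reach is approached as far as the arm can. A call is refused whole if a number of a shift passes 1 or a number of a turn 1, either way. A call with a gripper value outside its range is refused whole. The fingers move at their own pace and stop on an object; "force" is the grip in N (left out, the last holds). Time passes only in rows, so rows that do not move let the fingers close. It gives the time, the measured TCP pose, the force, the opening and the grip force at its end, in the units of the state.
- r.read_state(): the state, without advancing time (a new reading comes with each control period).
- optics.snapshot(name): name is "side" or "top"; returns a dict with "pixels" (400x640x3 uint8, blue, green, red), "fx", "fy", "cx", "cy" (pixels), "D" ([k1, k2, p1, p2, k3] as OpenCV has them; the pictures are not rectified), "view" (4x4, takes a point from world to camera coordinates). Camera axes: x right, y up, looking along -z (the intrinsics and any distortion apply to the point x, -y, -z); pixel columns grow to the right and rows downward; lengths in m; the calibration is good to about 2 mm. A picture is of the moment at which its call begins. There is no depth.
- r.sign_off(): hands the job in; it is judged then, once.
The state is a dict: "time_s": time; "q": joint angles; "qd": joint speeds; "joint_efforts": joint torques, N m; "tool_pos": TCP position; "tcp_rot": TCP orientation; "force": force on the tool from outside, world axes, zero at the start; "wrist_torque": the same for the moment, N m; "opening": finger opening in m; "grasp_force": force on a finger pad.
Only numpy, scipy, OpenCV 4.12 (cv2) and the standard library are available. Lean on these libraries where they do the work, as an engineer would, in place of code of your own. Each camera call takes 0.05 s, during which the arm holds its last target. There are 200 camera calls.

## Working session

There is one attempt and no reset: what is moved stays moved. The work goes in short steps, Python scripts to look and compute and a tool call to move; the robot and the scene stay as the last step left them, time stands still between calls to the robot, and variables do not carry over. Pictures are saved under pics/ and viewed, at most 14 in all, crops included, and the job is handed in when it is done.

Besides the shell and the picture viewer there is one more tool, called after "Request:" as name(argument=value, ...) on one line, values as JSON. carry_out: Moves the arm, as the interface text tells. Its arguments: {"type":"object","properties":{"moves":{"type":"string"},"force":{"type":"number"}},"required":["moves"]}

```bash
ls; mkdir -p pics
python3 - <<'E'
from bench import r, optics
import cv2, numpy as np, pickle
for n in("top","side"):
    s=optics.snapshot(n); cv2.imwrite(f"pics/{n}0.png",s["pixels"]); pickle.dump(s,open(f"{n}0.pkl","wb"))
    print(n,s["fx"],s["fy"],s["cx"],s["cy"],s["D"]);print(np.round(s["view"],4))
s=r.read_state();print(s["tool_pos"],s["tcp_rot"],s["opening"],s["time_s"])
E
```

```text
pics
top 380.91496353985974 380.91496353985974 316.7521082391116 210.070231798944 [-0.06000192  0.          0.          0.          0.        ]
[[ 0.0209 -0.9998  0.0067  0.0564]
 [ 0.9742  0.0219  0.2245 -0.5512]
 [-0.2246  0.0018  0.9745 -1.055 ]
 [ 0.      0.      0.      1.    ]]
side 369.94088764135927 369.94088764135927 321.9663538048934 203.8212088311782 [-0.03720297  0.          0.          0.          0.        ]
[[ 0.9237 -0.383  -0.0068 -0.4578]
 [ 0.1742  0.4042  0.8979 -0.1547]
 [-0.3411 -0.8306  0.4401 -0.9087]
 [ 0.      0.      0.      1.    ]]
[0.23765614 0.52281343 0.20442395] [ 2.11802811e-01  9.77311913e-01 -9.30443498e-04 -3.56600268e-04] 0.0937465385800687 0.1
```

View pics/top0.png

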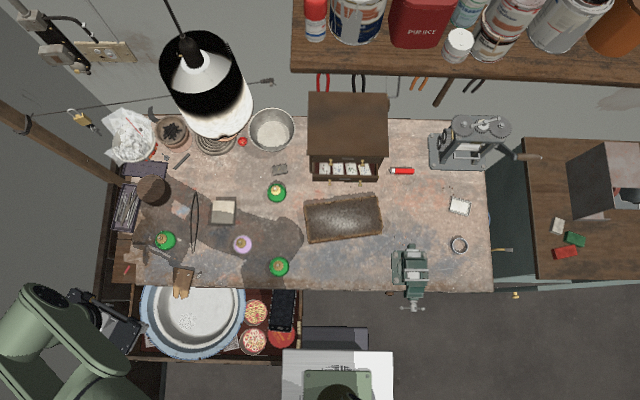

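View pics/side0.png

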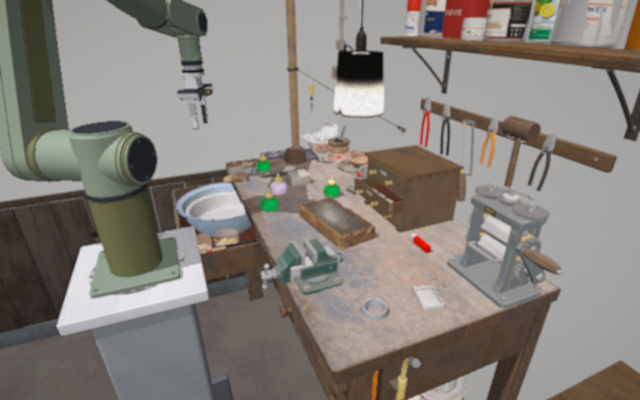

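```bash
cat > h.py <<'E'
import numpy as np, cv2, pickle
def K(s): return np.array([[s["fx"],0,s["cx"]],[0,s["fy"],s["cy"]],[0,0,1.]])
def unproj(s,px,z):
    p=cv2.undistortPoints(np.float64(px).reshape(-1,1,2),K(s),np.array(s["D"]))[:,0]
    V=np.array(s["view"]);R,t=V[:3,:3],V[:3,3];c=-R.T@t
    d=np.c_[p[:,0],-p[:,1],-np.ones(len(p))]@R
    return c+d*((z-c[2])/d[:,2])[:,None]
def proj(s,P):
    V=np.array(s["view"]);F=np.diag([1.,-1,-1])
    R=F@V[:3,:3];t=F@V[:3,3]
    return cv2.projectPoints(np.float64(P).reshape(-1,1,3),cv2.Rodrigues(R)[0],t,K(s),np.array(s["D"]))[0][:,0]
E
python3 - <<'E'
import cv2,pickle
t=pickle.load(open("top0.pkl","rb"))["pixels"]
cv2.imwrite("pics/c1.png",cv2.resize(t[150:290,120:310],None,fx=4.2,fy=4.2,interpolation=cv2.INTER_CUBIC))
cv2.imwrite("pics/c2.png",cv2.resize(t[150:290,295:485],None,fx=4.2,fy=4.2,interpolation=cv2.INTER_CUBIC))
E
```

```text
(no output)
```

View pics/c1.png

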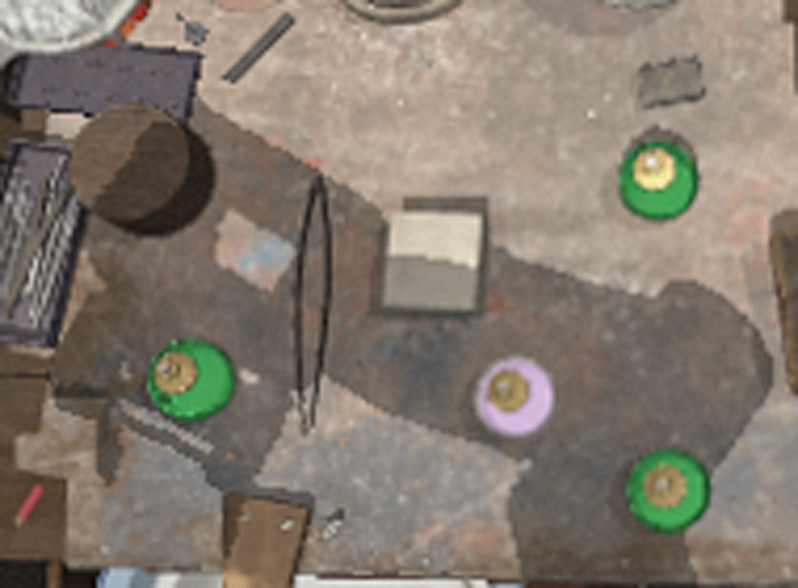

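View pics/c2.png

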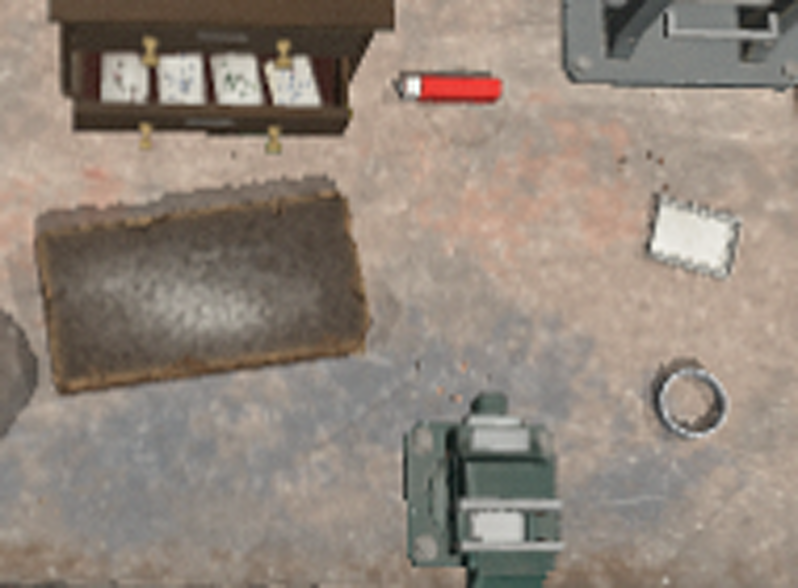

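Run:
```python
from h import *
t=pickle.load(open("top0.pkl","rb"));s=pickle.load(open("side0.pkl","rb"));im=t["pixels"]
V=t["view"];print("cam",-V[:3,:3].T@V[:3,3])
c1=lambda a:np.array(a)/4.2+[120-.4,150-.4]
c2=lambda a:np.array(a)/4.2+[295-.4,150-.4]
f=lambda n,x:print(n,np.round(x[:,:2],4).tolist())
b=unproj(t,c2([(38,232),(347,192),(368,350),(60,388)]),.04)[:,:2];f("brick",b)
d=(b[0]+b[3]-b[1]-b[2]);print("c",b.mean(0),"yaw",np.arctan2(-d[0],d[1]), [np.linalg.norm(b[i]-b[i-1]) for i in range(4)])
ca=unproj(t,c1([(388,212),(486,212),(484,312),(384,309)]),.035)[:,:2];f("carton",ca);print(ca.mean(0),[np.linalg.norm(ca[i]-ca[i-1]) for i in range(4)])
f("tweez",unproj(t,c1([(318,176),(306,434)]),.006))
f("lampbody",unproj(t,c1([(515,398)]),.025));f("lamptop",unproj(t,c1([(507,391)]),.064))
tr=unproj(t,c2([(655,197),(740,215),(728,277),(648,257)]),.010)[:,:2];print("tray",tr.mean(0),[np.linalg.norm(tr[i]-tr[i-1]) for i in range(4)],np.round(tr,4).tolist())
f("ring",unproj(t,c2([(690,402)]),.016))
f("vise,stone,lighter",unproj(t,c2([(405,420),(405,560),(490,395)]),.02));f("",unproj(t,c1([(672,82)]),.014));f("",unproj(t,c2([(400,85),(500,88)]),.02))
f("green",unproj(t,c1([(658,180),(668,489),(192,380)]),.025));f("board",unproj(t,c1([(225,490),(312,500)]),.02))
f("cabinet",unproj(t,c2([(75,130),(350,130)]),.06))
# masks
hsv=cv2.cvtColor(im,cv2.COLOR_BGR2HSV)
def blob(m,box,z,n):
    x0,y0,x1,y1=box;k=np.zeros_like(m);k[y0:y1,x0:x1]=m[y0:y1,x0:x1]
    cs=cv2.findContours(k,cv2.RETR_EXTERNAL,cv2.CHAIN_APPROX_NONE)[0];c=max(cs,key=cv2.contourArea)
    w=unproj(t,c[:,0],z)[:,:2].astype(np.float32)
    print(n,cv2.minAreaRect(w),cv2.minEnclosingCircle(w))
blob(cv2.inRange(hsv,(130,30,60),(165,255,255)),(225,225,260,260),.025,"lamp")
blob(cv2.inRange(hsv,(0,0,185),(180,40,255)),(440,190,480,225),.008,"tray")
```

```text
cam [0.29888364 0.07033693 1.1514375 ]
brick [[0.5703, 0.1079], [0.605, -0.1139], [0.4899, -0.1271], [0.4583, 0.0894]]
c [ 0.53088825 -0.01093723] yaw 0.15014132274046993 [np.float64(0.1134948137488695), np.float64(0.22457349191090736), np.float64(0.11587237855107327), np.float64(0.2187611998360909)]
carton [[0.5802, 0.3867], [0.5817, 0.3156], [0.5084, 0.312], [0.5089, 0.3837]]
[0.54479665 0.34951236] [np.float64(0.07136787339953148), np.float64(0.07115430086557814), np.float64(0.07345094486199795), np.float64(0.0717362403281023)]
tweez [[0.614, 0.4499], [0.4215, 0.441]]
lampbody [[0.4488, 0.2879]]
lamptop [[0.4483, 0.2862]]
tray [ 0.58537289 -0.37665761] [np.float64(0.046775421395708706), np.float64(0.06495698917468194), np.float64(0.049183295780135944), np.float64(0.0609160902543575)] [[0.615, -0.3499], [0.6026, -0.4137], [0.555, -0.4012], [0.5689, -0.3419]]
ring [[0.4607, -0.3646]]
vise,stone,lighter [[0.4434, -0.1563], [0.3451, -0.1544], [0.4625, -0.2179]]
 [[0.6905, 0.1878]]
 [[0.6943, -0.1583], [0.6939, -0.2336]]
green [[0.6112, 0.1936], [0.3873, 0.1767], [0.4559, 0.5208]]
board [[0.3789, 0.4909], [0.3736, 0.4281]]
cabinet [[0.6408, 0.083], [0.6455, -0.1135]]
lamp ((0.4488011300563812, 0.2855449318885803), (0.05097346752882004, 0.04780919849872589), 3.824744939804077) ((0.44867536425590515, 0.2868879437446594), 0.026026755571365356)
tray ((0.5868343114852905, -0.377683162689209), (0.056786563247442245, 0.03975726664066315), 74.86243438720703) ((0.5839462876319885, -0.3770769238471985), 0.03257296234369278)
```

```bash
cat >> h.py <<'E'
def rect(c,yaw,hx,hy,z):
    R=np.array([[np.cos(yaw),-np.sin(yaw)],[np.sin(yaw),np.cos(yaw)]])
    p=np.array([[hx,hy],[hx,-hy],[-hx,-hy],[-hx,hy]])@R.T+c
    return np.c_[p,np.full(4,z)]
def circ(c,r,z):
    a=np.linspace(0,2*np.pi,40);return np.c_[c[0]+r*np.cos(a),c[1]+r*np.sin(a),0*a+z]
def overlay(s,L,box,k,fn):
    x0,y0,x1,y1=box;im=cv2.resize(s["pixels"][y0:y1,x0:x1],None,fx=k,fy=k,interpolation=cv2.INTER_CUBIC)
    for P in L:
        p=((proj(s,P)+.5-[x0,y0])*k).astype(np.int32);cv2.polylines(im,[p],True,(255,255,0),1)
    cv2.imwrite(fn,im)
E
python3 - <<'E'
from h import *
t=pickle.load(open("top0.pkl","rb"));s=pickle.load(open("side0.pkl","rb"))
L=[rect((.531,-.011),.15,.0595,.115,.04),rect((.5448,.3495),.0,.035,.033,.035),rect((.586,-.377),-.21,.023,.031,.012),circ((.461,-.3646),.025,.016),circ((.4487,.287),.03,.025),rect((.518,.4455),.046-np.pi/2,.012,.097,.005)]
overlay(s,L,(225,135,475,335),3,"pics/so.png")
overlay(t,L,(180,180,480,270),2.6,"pics/to.png")
E
```

```text
(no output)
```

View pics/so.png

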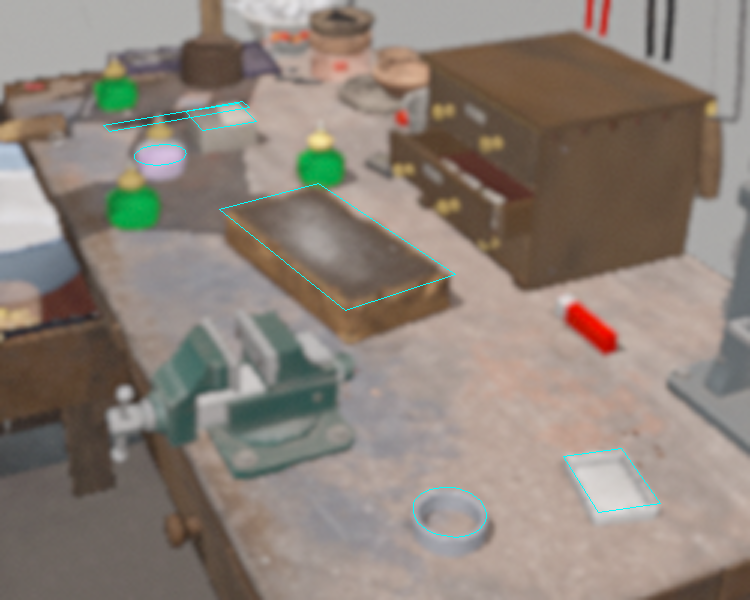

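View pics/to.png

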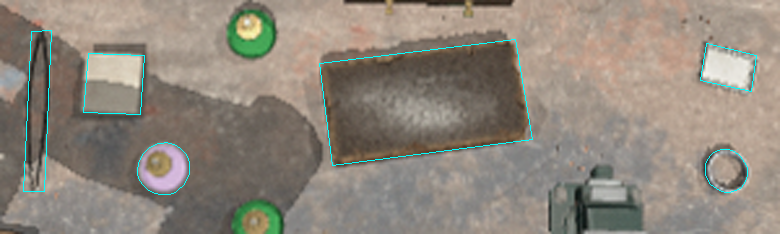

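Request:
carry_out(moves="0 0 0 1 -1;0 0 0 1 -1;0 0 0 1 -1;0 0 0 1 -1;0 0 0 1 -1;0 0 0 1 -1;0 0 0 1 -1;0 0 0 1 -1;0 0 0 1 -1;0 0 0 1 -1;0 0 0 1 -1;0 0 0 1 -1;0 0 0 1 -1;0 0 0 0.12 -1;0 0 0 0 -1;0 0 0 0 -1", force=15)

```text
time_s: 2.1
tool_pos: [0.238, 0.5233, 0.2053]
tcp_rot: [0.707, 0.707, -0.0, 0.0]
force: [0.1, 0.3, -0.2]
opening: 0.0941
grasp_force: 0.0
```

```bash
cat > st.py <<'E'
# usage: st.py x y z heading(rad): prints turn units, then shifts (tool axes at CURRENT heading and at final heading)
import sys,numpy as np
from bench import r
from scipy.spatial.transform import Rotation as Ro
s=r.read_state();M=Ro.from_quat(s["tcp_rot"]).as_matrix();h=np.arctan2(M[1,1],M[0,1]);p=np.array(s["tool_pos"])
print("pos",np.round(p,4),"h",round(h,4),"open",round(s["opening"],4),"F",np.round(s["force"],1),"g",round(s["grasp_force"],1),"t",s["time_s"],"q6",round(s["q"][5],2))
a=list(map(float,sys.argv[1:]))
if a:
    d=np.array(a[:3])-p
    for hh in(h,a[3]):
        print("h",round(hh,3),"tx,ty,tz",np.round(np.array([-np.sin(hh)*d[0]+np.cos(hh)*d[1],np.cos(hh)*d[0]+np.sin(hh)*d[1],-d[2]])/.04,3))
    print("turn",round(-(a[3]-h)/np.radians(5),3))
E
python3 st.py .449 .287 .010 0
```

```text
pos [0.238  0.5233 0.2053] h -0.0003 open 0.0941 F [ 0.1  0.3 -0.2] g 0.0 t 2.1 q6 0.99
h -0.0 tx,ty,tz [-5.907  5.277  4.883]
h 0.0 tx,ty,tz [-5.909  5.276  4.883]
turn -0.003
```

Request:
carry_out(moves="-0.98 0.88 0 0 -1;-0.98 0.88 0 0 -1;-0.98 0.88 0 0 -1;-0.98 0.88 0 0 -1;-0.98 0.88 0 0 -1;-1 0.88 0 0 -1;0 0 1 0 -1;0 0 1 0 -1;0 0 1 0 -1;0 0 0.8 0 -1;0 0 0.6 0 -1;0 0 0.48 0 -1;0 0 0 0 -1;0 0 0 0 0.2;0 0 0 0 0.2;0 0 0 0 0.6;0 0 0 0 0.6;0 0 0 0 0.6;0 0 0 0 0.6;0 0 0 0 0.6")

```text
time_s: 4.6
tool_pos: [0.4494, 0.2874, 0.0107]
tcp_rot: [0.707, 0.707, 0.0, 0.0]
force: [0.2, -0.1, 5.3]
opening: 0.0566
grasp_force: 15.0
```

```bash
python3 st.py .505 .162 .010 0
```

```text
pos [0.4494 0.2874 0.0107] h -0.0009 open 0.0566 F [ 0.2 -0.1  5.3] g 15.0 t 4.6 q6 0.41
h -0.001 tx,ty,tz [-3.133  1.393  0.018]
h 0.0 tx,ty,tz [-3.134  1.39   0.018]
turn -0.011
```

Request:
carry_out(moves="0 0 0 0 -0.7;0 0 0 0 -0.7;0 0 0 0 -0.7;0 0 0.17 0 -0.7;0 0 0 0 -0.7;0 0 0 0 0;0 0 0 0 0.6;0 0 0 0 0.6;0 0 0 0 0.6;0 0 0 0 0.6;0 0 0 0 0.6;0 0 0 0 0.6", force=10)

```text
time_s: 6.1
tool_pos: [0.4492, 0.2873, 0.0036]
tcp_rot: [0.707, 0.707, 0.0, 0.0]
force: [1.6, 0.2, 0.2]
opening: 0.0573
grasp_force: 10.0
```

```bash
python3 st.py
```

```text
pos [0.4492 0.2873 0.0036] h -0.001 open 0.0573 F [1.6 0.2 0.2] g 10.0 t 6.1 q6 0.41
```

Request:
carry_out(moves="0 0 -0.2 0 0.6;0 0 -0.3 0 0.6;0 0 -0.5 0 0.6;0 0 0 0 0.6;0 0 0 0 0.6")

```text
time_s: 6.72
tool_pos: [0.4488, 0.2871, 0.0434]
tcp_rot: [0.707, 0.707, -0.0, -0.0]
force: [-0.3, 0.1, -1.3]
opening: 0.0571
grasp_force: 10.0
```

```bash
python3 st.py .505 .162 .004 0;python3 - <<'E'
from bench import optics
import cv2
im=optics.snapshot("side")["pixels"];cv2.imwrite("pics/l1.png",cv2.resize(im[100:230,230:390],None,fx=4,fy=4))
E
```

```text
pos [0.4488 0.2871 0.0434] h -0.0009 open 0.0571 F [-0.3  0.1 -1.3] g 10.0 t 6.725 q6 0.41
h -0.001 tx,ty,tz [-3.127  1.408  0.985]
h 0.0 tx,ty,tz [-3.128  1.405  0.985]
turn -0.011
```

View pics/l1.png

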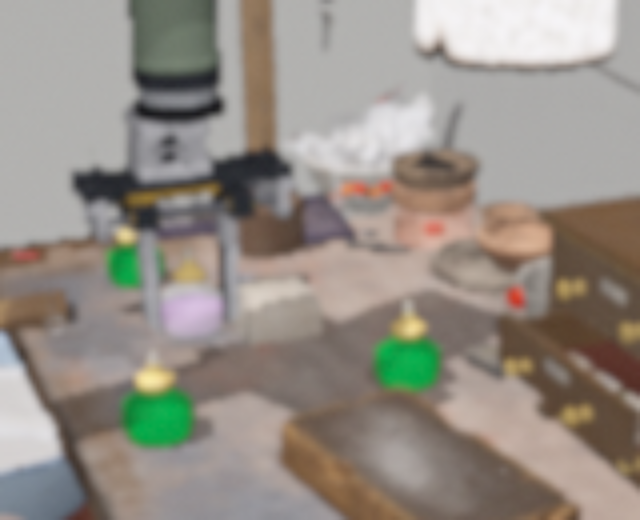

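Request:
carry_out(moves="-0.6 0.28 0 0 0.6;-0.8 0.37 0 0 0.6;-0.8 0.36 0 0 0.6;-0.6 0.27 0 0 0.6;-0.33 0.12 0 0 0.6;0 0 0 0 0.6;0 0 0.4 0 0.6;0 0 0.35 0 0.6;0 0 0.15 0 0.6;0 0 0.07 0 0.6;0 0 0 0 0.6;0 0 0 0 0.6;0 0 0 0 -0.8;0 0 0 0 -0.8;0 0 0 0 -0.8;0 0 0 0 -0.8")

```text
time_s: 8.78
tool_pos: [0.505, 0.162, 0.0048]
tcp_rot: [0.707, 0.707, 0.0, 0.0]
force: [0.3, 0.3, -0.3]
opening: 0.0847
grasp_force: 0.0
```

```bash
python3 st.py .545 .3495 .008 0
```

```text
pos [0.505  0.162  0.0048] h -0.001 open 0.0847 F [ 0.3  0.3 -0.3] g 0.0 t 8.775 q6 0.15
h -0.001 tx,ty,tz [ 4.689  0.996 -0.081]
h 0.0 tx,ty,tz [ 4.688  1.001 -0.081]
turn -0.011
```

Request:
carry_out(moves="0 0 -0.6 0 -0.9;0 0 -0.8 0 -0.9;0 0 -0.9 0 -1;0 0 -0.7 0 -1;0.94 0.2 0 0 -1;0.94 0.2 0 0 -1;0.94 0.2 0 0 -1;0.94 0.2 0 0 -1;0.93 0.2 0 0 -1;0 0 0 0 -1;0 0 1 0 -1;0 0 1 0 -1;0 0 0.6 0 -1;0 0 0.32 0 -1;0 0 0 0 0.4;0 0 0 0 0.4;0 0 0 0 0.4;0 0 0 0 0.4;0 0 0 0 0.4", force=8)

```text
time_s: 11.15
tool_pos: [0.5463, 0.35, 0.0096]
tcp_rot: [0.707, 0.707, 0.001, 0.001]
force: [-0.2, -0.0, 5.2]
opening: 0.0701
grasp_force: 8.0
```

```bash
python3 st.py .5577 -.188 .008 .15
```

```text
pos [0.5463 0.35   0.0096] h -0.0009 open 0.0701 F [-0.2 -0.   5.2] g 8.0 t 11.15 q6 0.44
h -0.001 tx,ty,tz [-13.45    0.296   0.039]
h 0.15 tx,ty,tz [-13.342  -1.729   0.039]
turn -1.729
```

Request:
carry_out(moves="0 0 -0.3 0 0.4;0 0 -0.7 0 0.4;0 -0.2 -1 0 0.4;0 -0.4 -1 0 0.4;-0.5 -0.5 -0.8 0 0.4;-1 0 0 0 0.4;-1 0 0 0 0.4;-1 0 0 0 0.4;-1 0 0 0 0.4;-1 0 0 0 0.4;-1 0 0 0 0.4;-1 0 0 0 0.4;-1 0 0 0 0.4;-1 0 0 0 0.4;-1 0 0 0 0.4;-1 0 0 0 0.4;-1 0 0 0 0.4;-0.95 0 0 0 0.4;0 0 0 -0.9 0.4;0 0 0 -0.83 0.4")

```text
time_s: 13.65
tool_pos: [0.5002, -0.1889, 0.1599]
tcp_rot: [0.652, 0.758, 0.0, -0.0]
force: [0.2, 0.1, -1.2]
opening: 0.07
grasp_force: 8.0
```

```bash
python3 st.py .5577 -.188 .008 .15
```

```text
pos [ 0.5002 -0.1889  0.1599] h 0.1512 open 0.07 F [ 0.2  0.1 -1.2] g 8.0 t 13.65 q6 -0.67
h 0.151 tx,ty,tz [-0.194  1.425  3.797]
h 0.15 tx,ty,tz [-0.193  1.425  3.797]
turn 0.013
```

Request:
carry_out(moves="-0.1 0.7 0 0 0.4;-0.1 0.72 0 0 0.4;0 0 0 0 0.4;0 0 0.9 0 0.4;0 0 0.9 0 0.4;0 0 0.9 0 0.4;0 0 0.6 0 0.4;0 0 0.3 0 0.4;0 0 0.15 0 0.4;0 0 0 0 0.4;0 0 0 0 0.4")

```text
time_s: 15.02
tool_pos: [0.5588, -0.1883, 0.011]
tcp_rot: [0.652, 0.758, 0.0, 0.001]
force: [0.7, 0.2, -0.2]
opening: 0.0698
grasp_force: 8.0
```

```bash
python3 st.py .5577 -.188 .008 .15
```

```text
pos [ 0.5588 -0.1883  0.011 ] h 0.1501 open 0.0698 F [ 0.7  0.2 -0.2] g 8.0 t 15.025 q6 -0.62
h 0.15 tx,ty,tz [ 0.011 -0.025  0.075]
h 0.15 tx,ty,tz [ 0.011 -0.025  0.075]
turn 0.001
```

Request:
carry_out(moves="0 0 0.04 0 0.4;0 0 0 0 0.4;0 0 0 0 -0.9;0 0 0 0 -0.9;0 0 0 0 -0.9;0 0 -0.3 0 -0.9;0 0 -0.7 0 -0.9;0 0 -1 0 -1;0 0 -1 0 -1;0 0 -0.4 0 -1;0 0 0 1 -1;0 0 0 1 -1;0 0 0 1 -1;0 0 0 1 -1;0 0 0 0.12 -1;0 0 0 0 -1")

```text
time_s: 17.02
tool_pos: [0.5576, -0.1877, 0.1437]
tcp_rot: [0.777, 0.63, -0.0, -0.0]
force: [-0.4, 0.2, 0.5]
opening: 0.0938
grasp_force: 0.0
```

```bash
python3 st.py .586 -.377 .004 -.21
python3 - <<'E'
from bench import optics
from h import *
t=optics.snapshot("top")
L=[rect((.531,-.011),.15,.0595,.115,.04),rect((.5577,-.188),.15,.035,.033,.035),circ((.505,.162),.03,.025)]
overlay(t,L,(250,160,490,280),3,"pics/p1.png")
E
```

```text
pos [ 0.5576 -0.1877  0.1437] h -0.2084 open 0.0938 F [-0.4  0.2  0.5] g 0.0 t 17.025 q6 -0.26
h -0.208 tx,ty,tz [-4.483  1.675  3.493]
h -0.21 tx,ty,tz [-4.481  1.682  3.493]
turn 0.018
```

View pics/p1.png

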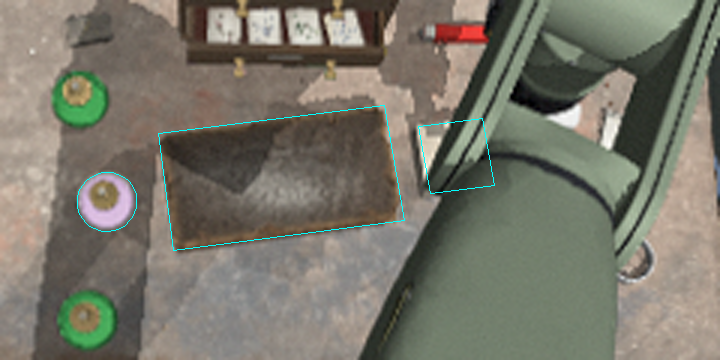

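Request:
carry_out(moves="-0.9 0.33 0 0 -1;-0.9 0.33 0 0 -1;-0.9 0.33 0 0 -1;-0.9 0.33 0 0 -1;-0.88 0.34 0 0 -1;0 0 0.9 0 -0.6;0 0 1 0 -0.6;0 0 0.8 0 -0.6;0 0 0.5 0 -0.6;0 0 0.28 0 -0.6;0 0 0 0 -0.6;0 0 0 0 0.5;0 0 0 0 0.5;0 0 0 0 0.5;0 0 0 0 0.5;0 0 0 0 0.5;0 0 0 0 0.5", force=6)

```text
time_s: 19.2
tool_pos: [0.586, -0.3773, 0.0059]
tcp_rot: [0.777, 0.629, 0.0, 0.001]
force: [0.2, -0.2, 4.1]
opening: 0.0466
grasp_force: 5.9
```

```bash
python3 st.py .5577 -.188 .039 .15
```

```text
pos [ 0.586  -0.3773  0.0059] h -0.2095 open 0.0466 F [ 0.2 -0.2  4.1] g 5.9 t 19.2 q6 -0.49
h -0.209 tx,ty,tz [ 4.482 -1.677 -0.827]
h 0.15 tx,ty,tz [ 4.786  0.007 -0.827]
turn -4.119
```

Request:
carry_out(moves="0 0 -0.3 0 0.5;0 0 -0.7 0 0.5;0 0 -1 0 0.5;0 0 -0.8 0 0.5;0 0 0 -1 0.5;0 0 0 -1 0.5;0 0 0 -1 0.5;0 0 0 -1 0.5;0 0 0 -0.12 0.5;0 0 0 0 0.5")

```text
time_s: 20.45
tool_pos: [0.5855, -0.3768, 0.117]
tcp_rot: [0.653, 0.758, -0.0, -0.0]
force: [-0.5, 0.0, 0.1]
opening: 0.0468
grasp_force: 5.9
```

```bash
python3 st.py .5577 -.188 .042 .15
python3 - <<'E'
from bench import optics
from h import *
for n,box,k in(("top",(300,160,490,280),2),("side",(300,170,470,330),2)):
    t=optics.snapshot(n)
    L=[rect((.531,-.011),.15,.0595,.115,.04),rect((.5577,-.188),.15,.035,.033,.035)]
    overlay(t,L,box,k,f"pics/q_{n}.png")
a=cv2.imread("pics/q_top.png");b=cv2.imread("pics/q_side.png")
h=max(a.shape[0],b.shape[0]);f=lambda i:cv2.copyMakeBorder(i,0,h-i.shape[0],0,0,cv2.BORDER_CONSTANT)
cv2.imwrite("pics/q.png",np.hstack([f(a),f(b)]))
E
```

```text
pos [ 0.5855 -0.3768  0.117 ] h 0.1489 open 0.0468 F [-0.5  0.   0.1] g 5.9 t 20.45 q6 -0.84
h 0.149 tx,ty,tz [4.772 0.013 1.874]
h 0.15 tx,ty,tz [4.772 0.019 1.874]
turn -0.013
```

View pics/q.png

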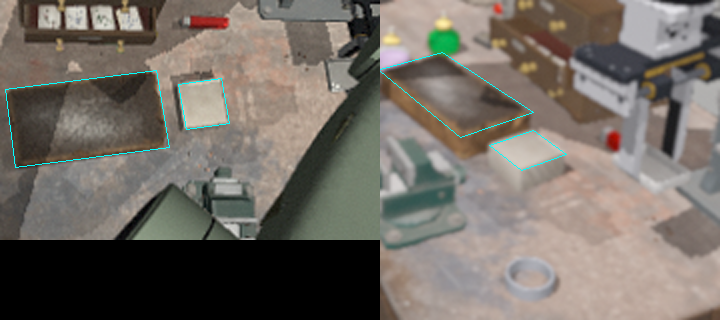

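Request:
carry_out(moves="0.95 0 0 0 0.5;0.95 0 0 0 0.5;0.95 0 0 0 0.5;0.95 0 0 0 0.5;0.97 0 0 0 0.5;0 0 0 0 0.5;0 0 0.8 0 0.5;0 0 0.6 0 0.5;0 0 0.3 0 0.5;0 0 0.14 0 0.5;0 0 0 0 0.5;0 0 0 0 0.5")

```text
time_s: 22.05
tool_pos: [0.5579, -0.1888, 0.0445]
tcp_rot: [0.652, 0.758, 0.0, 0.001]
force: [0.3, 0.3, 0.6]
opening: 0.0469
grasp_force: 5.9
```

```bash
python3 st.py .5577 -.188 .041 .15
```

```text
pos [ 0.5579 -0.1888  0.0445] h 0.1499 open 0.0469 F [0.3 0.3 0.6] g 5.9 t 22.05 q6 -0.62
h 0.15 tx,ty,tz [ 0.021 -0.002  0.087]
h 0.15 tx,ty,tz [ 0.021 -0.002  0.087]
turn -0.001
```

Release, rise, then turn towards closing along the brick's y for the ring.

Request:
carry_out(moves="0 0 0.06 0 0.5;0 0 0 0 0.5;0 0 0 0 -0.4;0 0 0 0 -0.4;0 0 0 0 -0.4;0 0 -0.3 0 -0.4;0 0 -0.7 0 -0.4;0 0 -1 0 -0.4;0 0 -0.6 0 -0.4;-1 0 0 0 -0.4;-1 0 0 0 -0.4;-1 0 0 0 -0.4;-1 0 0 0 -0.4;0 0 0 -1 -0.4;0 0 0 -1 -0.4;0 0 0 -1 -0.4;0 0 0 -1 -0.4;0 0 0 -1 -0.4;0 0 0 -1 -0.4;0 0 0 -1 -0.4")

```text
time_s: 24.55
tool_pos: [0.5812, -0.3466, 0.1461]
tcp_rot: [0.393, 0.92, -0.0, 0.0]
force: [-0.0, -0.0, -0.7]
opening: 0.0655
grasp_force: 0.0
```

Request:
carry_out(moves="0 0 0 -1 -0.4;0 0 0 -1 -0.4;0 0 0 -1 -0.4;0 0 0 -1 -0.4;0 0 0 -1 -0.4;0 0 0 -1 -0.4;0 0 0 -1 -0.4;0 0 0 -1 -0.4;0 0 0 -1 -0.4;0 0 0 -1 -0.4;0 0 0 -1 -0.4;0 0 0 0 -0.4", force=15)

```text
time_s: 26.05
tool_pos: [0.5812, -0.3466, 0.1459]
tcp_rot: [-0.074, 0.997, -0.0, 0.0]
force: [0.0, -0.7, -0.5]
opening: 0.066
grasp_force: 0.0
```

```bash
python3 st.py .461 -.3646 .004 1.72
python3 - <<'E'
from bench import optics
from h import *
t=optics.snapshot("side")
overlay(t,[rect((.5577,-.188),.15,.035,.033,.035),circ((.461,-.3646),.025,.016)],(300,170,470,330),3,"pics/q2.png")
E
```

```text
pos [ 0.5812 -0.3466  0.1459] h 1.7198 open 0.066 F [ 0.  -0.7 -0.5] g 0.0 t 26.05 q6 -2.39
h 1.72 tx,ty,tz [3.038e+00 1.000e-03 3.548e+00]
h 1.72 tx,ty,tz [3.038e+00 2.000e-03 3.548e+00]
turn -0.003
```

View pics/q2.png

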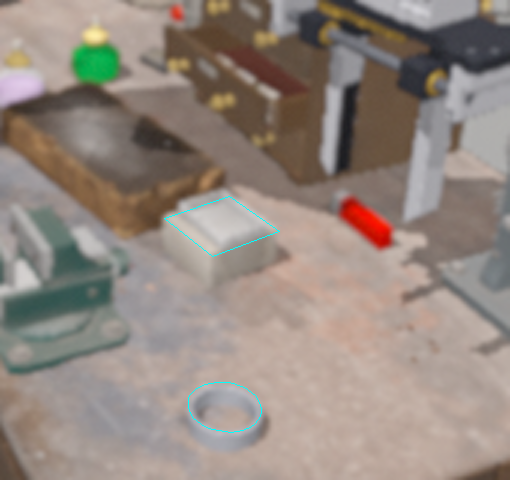

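Request:
carry_out(moves="0.76 0 0 0 -0.7;0.76 0 0 0 -0.7;0.76 0 0 0 -0.7;0.76 0 0 0 -0.7;0 0 0 0 -0.7;0 0 1 0 -0.7;0 0 1 0 -0.7;0 0 0.8 0 -0.7;0 0 0.5 0 -0.7;0 0 0.25 0 -0.7;0 0 0 0 -0.7;0 0 0 0 0.5;0 0 0 0 0.5;0 0 0 0 0.5;0 0 0 0 0.5;0 0 0 0 0.5;0 0 0 0 0.5")

```text
time_s: 28.22
tool_pos: [0.4612, -0.3652, 0.0038]
tcp_rot: [-0.075, 0.997, -0.001, 0.0]
force: [0.1, 0.2, 4.5]
opening: 0.0494
grasp_force: 15.0
```

```bash
python3 st.py .531 -.011 .046 1.72
```

```text
pos [ 0.4612 -0.3652  0.0038] h 1.7209 open 0.0494 F [0.1 0.2 4.5] g 15.0 t 28.225 q6 -2.54
h 1.721 tx,ty,tz [-3.05   8.495 -1.055]
h 1.72 tx,ty,tz [-3.042  8.498 -1.055]
turn 0.01
```

Request:
carry_out(moves="0 0 -0.3 0 0.5;0 0 -0.7 0 0.5;0 0 -1 0 0.5;0 0 -1 0 0.5;0 0 -0.8 0 0.5;-0.6 0.6 0 0 0.5;-0.9 0.9 0 0 0.5;-0.8 1 0 0 0.5;-0.75 1 0 0 0.5;0 1 0 0 0.5;0 1 0 0 0.5;0 1 0 0 0.5;0 1 0 0 0.5;0 1 0 0 0.5;0 0 0 0 0.5;0 0 0 0 0.5")

```text
time_s: 30.22
tool_pos: [0.5305, -0.0105, 0.1551]
tcp_rot: [-0.075, 0.997, -0.0, -0.0]
force: [0.3, -0.6, -1.1]
opening: 0.0499
grasp_force: 15.0
```

```bash
python3 st.py .531 -.011 .045 1.72
```

```text
pos [ 0.5305 -0.0105  0.1551] h 1.7213 open 0.0499 F [ 0.3 -0.6 -1.1] g 15.0 t 30.225 q6 -1.9
h 1.721 tx,ty,tz [-0.01  -0.014  2.753]
h 1.72 tx,ty,tz [-0.01  -0.014  2.753]
turn 0.014
```

Request:
carry_out(moves="0 0 0.8 0 0.5;0 0 1 0 0.5;0 0 0.6 0 0.5;0 0 0.25 0 0.5;0 0 0.1 0 0.5;0 0 0 0 0.5;0 0 0 0 0.5;0 0 0 0 -0.5;0 0 0 0 -0.5;0 0 0 0 -0.5;0 0 -0.3 0 -0.5;0 0 -0.7 0 -0.3;0 0 -1 0 -0.1;0 0 -1 0 0;0 0 0 1 0;0 0 0 0.18 0;0 0 0 0 0")

```text
time_s: 32.35
tool_pos: [0.5301, -0.0101, 0.1647]
tcp_rot: [-0.024, 1.0, 0.0, -0.001]
force: [-0.3, -0.9, 0.6]
opening: 0.0468
grasp_force: 0.0
```

```bash
python3 st.py .518 .4455 .004 1.617
```

```text
pos [ 0.5301 -0.0101  0.1647] h 1.6188 open 0.0468 F [-0.3 -0.9  0.6] g 0.0 t 32.35 q6 -1.8
h 1.619 tx,ty,tz [-0.246 11.393  4.018]
h 1.617 tx,ty,tz [-0.225 11.393  4.018]
turn 0.021
```

Request:
carry_out(moves="0 0.95 0 0 0;0 0.95 0 0 0;0 0.95 0 0 0;0 0.95 0 0 0;0 0.95 0 0 0;0 0.95 0 0 0;0 0.95 0 0 0;0 0.95 0 0 0;-0.1 0.95 0 0 0;-0.1 0.95 0 0 0;0 0.95 0 0 0;0 0.94 0 0 0;0 0 0 0 0;0 0 1 0 0;0 0 1 0 0;0 0 1 0 0;0 0 0.5 0 0;0 0 0.35 0 0;0 0 0.17 0 0;0 0 0 0 0", force=20)

```text
time_s: 34.85
tool_pos: [0.5177, 0.4455, 0.0049]
tcp_rot: [-0.024, 1.0, 0.0, 0.0]
force: [-0.6, 0.2, -0.4]
opening: 0.047
grasp_force: 0.0
```

Request:
carry_out(moves="0 0 0 0 0.8;0 0 0 0 0.8;0 0 0 0 0.8;0 0 0 0 0.8;0 0 0 0 0.8;0 0 0 0 0.8")

```text
time_s: 35.6
tool_pos: [0.5176, 0.4456, 0.005]
tcp_rot: [-0.024, 1.0, 0.0, 0.0]
force: [-1.4, -0.1, 4.9]
opening: 0.0221
grasp_force: 20.0
```

```bash
python3 st.py .4311 -.0261 .004 .15
```

```text
pos [0.5176 0.4456 0.005 ] h 1.6179 open 0.0221 F [-1.4 -0.1  4.9] g 20.0 t 35.6 q6 -1.03
h 1.618 tx,ty,tz [  2.714 -11.678   0.026]
h 0.15 tx,ty,tz [-11.337  -3.899   0.026]
turn 16.821
```

Request:
carry_out(moves="0 0 -0.3 0 0.8;0 0 -0.7 0 0.8;0 0 -1 0 0.8;0 0 -1 0 0.8;0 0 -0.8 0 0.8;0 -0.8 0 0 0.8;0 -1 0 0 0.8;0 -1 0 0 0.8;0 -0.8 0 0 0.8;0 0 0 0.8 0.8;0 0 0 1 0.8;0 0 0 1 0.8;0 0 0 1 0.8;0 0 0 1 0.8;0 0 0 1 0.8;0 0 0 1 0.8;0 0 0 1 0.8;0 0 0 1 0.8;0 0 0 1 0.8;0 0 0 1 0.8")

```text
time_s: 38.1
tool_pos: [0.5234, 0.3011, 0.156]
tcp_rot: [0.434, 0.901, -0.0, -0.0]
force: [0.5, -0.6, -0.1]
opening: 0.0222
grasp_force: 20.0
```

Request:
carry_out(moves="0 0 0 1 0.8;0 0 0 1 0.8;0 0 0 1 0.8;0 0 0 1 0.8;0 0 0 1 0.8;0 0 0 1 0.8;0 0 0 0 0.8;0 0 0 0 0.8")

```text
time_s: 39.1
tool_pos: [0.5237, 0.3013, 0.1562]
tcp_rot: [0.651, 0.759, -0.0, -0.0]
force: [-0.4, -0.3, -1.1]
opening: 0.0224
grasp_force: 20.0
```

```bash
python3 st.py .4311 -.0261 .007 .15
python3 - <<'E'
from bench import optics
from h import *
t=optics.snapshot("top");s=optics.snapshot("side")
a=cv2.resize(t["pixels"][150:290,190:430],None,fx=2.4,fy=2.4);overlay(t,[rect((.531,-.011),.15,.0595,.115,.04),circ((.531,-.011),.025,.056)],(190,150,430,290),2.4,"pics/w1.png")
a=cv2.imread("pics/w1.png");b=cv2.resize(s["pixels"][90:240,230:390],None,fx=1.5,fy=1.5)
b=cv2.copyMakeBorder(b,0,a.shape[0]-b.shape[0],0,0,cv2.BORDER_CONSTANT)[:,:220]
cv2.imwrite("pics/w.png",np.hstack([a,b]))
E
```

```text
pos [0.5237 0.3013 0.1562] h 0.153 open 0.0224 F [-0.4 -0.3 -1.1] g 20.0 t 39.1 q6 0.23
h 0.153 tx,ty,tz [-7.736 -3.536  3.729]
h 0.15 tx,ty,tz [-7.746 -3.513  3.729]
turn 0.034
```

View pics/w.png

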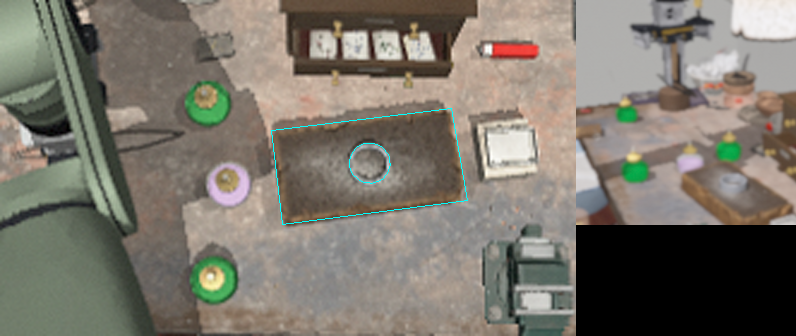

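Request:
carry_out(moves="-0.86 -0.39 0 0 0.8;-0.86 -0.39 0 0 0.8;-0.86 -0.39 0 0 0.8;-0.86 -0.39 0 0 0.8;-0.86 -0.39 0 0 0.8;-0.86 -0.39 0 0 0.8;-0.86 -0.39 0 0 0.8;-0.86 -0.39 0 0 0.8;-0.86 -0.4 0 0 0.8;0 0 0 0 0.8;0 0 0 0 0.8")

```text
time_s: 40.58
tool_pos: [0.4317, -0.0256, 0.1564]
tcp_rot: [0.652, 0.759, 0.0, 0.0]
force: [0.2, -0.4, -0.3]
opening: 0.0224
grasp_force: 20.0
```

```bash
python3 st.py .4311 -.0261 .007 .15
python3 - <<'E'
from bench import optics
from h import *
t=optics.snapshot("top");s=optics.snapshot("side")
L=[rect((.4311,-.0261),.15,.012,.097,.159)]
overlay(t,L,(250,150,430,290),2.2,"pics/w1.png")
overlay(s,L,(250,120,400,260),2.2,"pics/w2.png")
a=cv2.imread("pics/w1.png");b=cv2.imread("pics/w2.png")
cv2.imwrite("pics/ww.png",np.hstack([a,b]))
E
```

```text
pos [ 0.4317 -0.0256  0.1564] h 0.1515 open 0.0224 F [ 0.2 -0.4 -0.3] g 20.0 t 40.575 q6 -0.41
h 0.152 tx,ty,tz [-0.01  -0.018  3.735]
h 0.15 tx,ty,tz [-0.01  -0.018  3.735]
turn 0.017
```

View pics/ww.png

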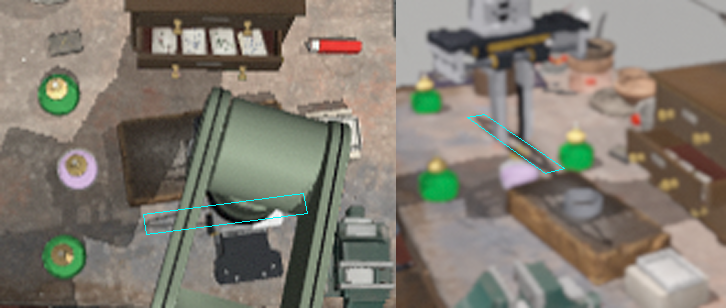

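Request:
carry_out(moves="0 0 0.8 0 0.8;0 0 1 0 0.8;0 0 0.9 0 0.8;0 0 0.6 0 0.8;0 0 0.3 0 0.8;0 0 0.15 0 0.8;0 0 0 0 0.8;0 0 0.03 0 0.8;0 0 0 0 0.8;0 0 0 0 0.2;0 0 0 0 0.2;0 0 0 0 0.2;0 0 0 0 0.2;0 0 -0.3 0 0.2;0 0 -0.7 0 0.2;0 0 -1 0 0.2;0 0 -1 0 0.2;0 0 -1 0 0.2")

```text
time_s: 42.92
tool_pos: [0.4315, -0.0259, 0.1672]
tcp_rot: [0.651, 0.759, 0.0, 0.0]
force: [-0.1, 0.4, -0.9]
opening: 0.0375
grasp_force: 0.0
```

Request:
carry_out(moves="1 0 0 0 0.2;1 0 0 0 0.2;1 0 0 0 0.2;1 0 0 0 0.2;1 0 0 0 0.2;1 0 0 0 0.2;1 0 0 0 0.2;1 0 0 0 0.2;1 0 0 0 0.2;1 0 0 0 0.2;1 0 0 0 0.2;0 0 0 0 0.2;0 0 0 0 0.2")

```text
time_s: 44.55
tool_pos: [0.3649, 0.4084, 0.1653]
tcp_rot: [0.651, 0.759, -0.0, 0.0]
force: [0.6, -0.4, -0.6]
opening: 0.0375
grasp_force: 0.0
```

```bash
python3 st.py
python3 - <<'E'
from bench import optics
from h import *
t=optics.snapshot("top")
B=np.array((.531,-.011));
L=[rect(B,.15,.0595,.115,.04),circ(B,.025,.056),rect((.4311,-.0261),.15,.012,.097,.005),rect((.5577,-.188),.15,.035,.033,.035),rect((.5577,-.188),.15,.023,.031,.047),circ((.505,.162),.03,.025)]
overlay(t,L,(250,150,430,290),4,"pics/f.png")
E
```

```text
pos [0.3649 0.4084 0.1653] h 0.1522 open 0.0375 F [ 0.6 -0.4 -0.6] g 0.0 t 44.55 q6 0.53
```

View pics/f.png

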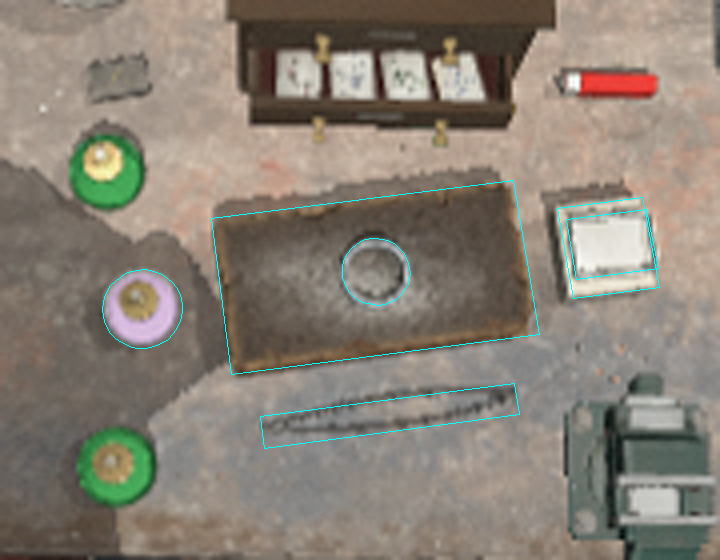

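```bash
python3 -c "
from bench import r
print(r.sign_off())"
```

```text
the job is handed in; nothing more can be done
None
```

I placed the lamp, carton, tray, tweezers and ring and handed the job in. The final top-camera picture shows each within a few millimetres of its place, the lighter and sharpening stone look unmoved, and the sign-off gave no verdict.

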